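Close the sample mill's feed hood and shift it into fine gear

TASK

The bench sample mill has just been brushed out: its feed hood is off and the shift lever has been left in the left-hand slot of the H-shaped gate. Lower the hood gently, straight down, back over the feed throat (no dropping) with its flat tongue fully home in the interlock switch, and only when the guard is closed shift the lever through the gate: along the left slot to neutral, across, and fully forward (away from you) in the right-hand slot, the fine-grinding gear. Then let go of everything, with the hood still closed and without having shifted or knocked over the bottle, the jar, the tub or the pan.

Things in the scene. Friction and masses are not known exactly. Their poses are not given: they have to be found in the camera images.
- mill: Fixed bench sample mill: dark base 200 x 340 mm, grey gearbox with shift lever on its left half, white grinding chamber on its right half. Origin: under the base's centre, on the bench; x forward (away from the robot's side), y left, z up, turned up to 0.3 rad from the world's. Left, right, forward are as seen from the robot's side.
- hood_seat (a point): Where the hood's origin lies when home, with the hood's axes along the mill's: at mill (0, -75, 90) mm, on the flat deck of the chamber (150 x 140 mm centred at mill y -90, 90 mm high). The round steel feed throat, 64 mm diameter, stands up 18 mm here and goes inside the hood with ample room.
- slot_mouth (a point): Centre of the slot's mouth in the top of the interlock switch on the deck's right edge, at mill (0, -139, 124) mm; axes as the mill's. Black head 50 (x) x 30 mm, 34 mm tall; grey body 30 mm tall, 50 mm long, towards the robot's side. The slot opens upward: 34 mm along x, 8 mm along y, 31 mm deep, mouth chamfered 3 mm.
- hood: Loose metal feed hood, about 0.3 to 0.6 kg: box open below, 100 (x) x 86 (y) x 48 mm tall. Origin: centre of its lower edge, z up. Black bow handle on top, free 26 mm below: bar 84 mm along x, 14 mm wide, 12 mm tall, centre 80 mm above the origin. Steel tongue on a bracket reaching 67 mm out at -y. Starts upright on the bench left or right of the mill, any turn to 1.5 rad.
- tongue_tip (a point): Centre of the lower end of the hood's interlock tongue, at hood (0, -64, 6) mm: flat steel blade 30 mm wide (hood x), 4 mm thick (hood y), pointing down, 36 mm long under its bracket. Axes as the hood's. With the hood home it is 28 mm below slot_mouth.
- gate (a point): Middle of the H gate (neutral), at mill (0, 90, 120) mm, axes as the mill's: steel plate 114 (x) x 94 mm, 8 mm thick, top 124 mm high, on the gearbox (150 x 130 mm). Two slots along x, at y +18 (left) and -18 mm (right), 66 mm long, joined at mid length by the cross slot (neutral). All slots 14 mm wide for the lever's 10 mm rod. The lever pivots 80 mm below this point.
- lever_knob (a point): Centre of the black ball knob, 36 mm diameter, on top of the steel shift lever, 170 mm above its pivot at mill (0, 90, 40) mm. With c = lever_cross and s = lever_shift it is at the pivot + 170 mm * (sin s, -sin c * cos s, cos c * cos s) in mill axes.
- lever_cross (a joint): Sideways lean of the lever about mill x, rad: 0 upright, -0.22 in the left slot, +0.22 in the right slot, 0.02 play. Stays where it is left; friction takes about 2 N at the knob.
- lever_shift (a joint): Fore-and-aft lean of the lever, rad: 0 in neutral (it can cross only within about 0.02 of that), positive forward, away from the robot's side; it meets a slot's end at about +-0.32. Stays where it is left; friction about 2 N at the knob. Starts anywhere along the left slot.
- motor_box (a point): Centre of the top of the terminal box (62 x 62 mm, 185 mm high) on the blue motor that lies behind the gearbox (116 mm diameter, mill x 75 to 220 mm, y 90, axis 84 mm high). Fixed; an obstacle only.
- bottle: White plastic sample bottle, 72 mm diameter, 190 mm tall, upright on the bench in front of the mill (robot's side); origin at the centre of its foot. Leave it alone.
- jar: Glass sample jar with black cap, 76 mm diameter, 100 mm tall, upright on the bench behind the grinding chamber; origin at the centre of its foot. Leave it alone.
- pan: Round steel sample pan, 124 mm diameter, 42 mm tall, on the bench at the side of the mill where the hood is not; origin at the centre of its foot. Leave it alone.
- tub: White plastic sample tub with lid, 84 mm diameter, 85 mm tall, upright on the bench to the left of the mill; origin at the centre of its foot. Leave it alone.
There are look-alikes about, which are no part of the job. What is shaped like the hood but green or red is not meant.

How it is judged:
On the way, in this order (a step that is already met when the one before it is completed fails the run):
1. the hood is closed: its tongue is fully home in the interlock switch (z of tongue_tip in the frame of slot_mouth below -0.025 m and horizontal distance between tongue_tip and slot_mouth below 0.005 m and angle between the z axis of hood and the z axis of mill, either way round below 0.06 rad), for 0.2 s.
2. with the hood closed, the lever is fully forward in the right-hand slot (value of joint lever_cross above 0.15 rad and value of joint lever_shift above 0.26 rad and z of tongue_tip in the frame of slot_mouth below -0.025 m), for 0.1 s.
At the end, for the whole second after the job is handed in: The hood sits closed and at rest, its tongue at least 25 mm deep in the interlock slot (28 mm is home), within 5 mm of the slot's centre and level within 0.06 rad; the lever rests in the right-hand slot (lever_cross above 0.15 rad), forward to its end (lever_shift above 0.26 rad of about 0.32) (all of step 2 and horizontal distance between tongue_tip and slot_mouth below 0.005 m and angle between the z axis of hood and the z axis of mill, either way round below 0.06 rad and linear speed of hood below 0.02 m/s and velocity of joint lever_shift between -0.1 and 0.1 rad/s); the robot touches nothing.
It fails at once if the bottle is shifted by more than 30 mm or knocked over (distance of bottle from where it was at the start of the episode above 0.03 m or angle between bottle's own z axis and vertical above 0.5 rad).
It fails at once if the jar is shifted by more than 30 mm or knocked over (distance of jar from where it was at the start of the episode above 0.03 m or angle between jar's own z axis and vertical above 0.5 rad).
It fails at once if the pan is shifted by more than 30 mm or knocked over (distance of pan from where it was at the start of the episode above 0.03 m or angle between pan's own z axis and vertical above 0.5 rad).
It fails at once if the tub is shifted by more than 30 mm or knocked over (distance of tub from where it was at the start of the episode above 0.03 m or angle between tub's own z axis and vertical above 0.5 rad).
It fails at once if the hood is dropped or slammed into place: it moves faster than 0.35 m/s with its tongue at the switch (horizontal distance between tongue_tip and slot_mouth below 0.03 m and z of tongue_tip in the frame of slot_mouth below 0.01 m and linear speed of hood above 0.35 m/s).
It also fails if it takes over 72 s, if anything falls off the work surface, if the arm or the gripper's body presses on something with over 40 N, if the wrist force passes 120 N, or if a joint passes its speed limit or range.

ROBOT

A 6-joint arm with a two-finger parallel gripper is mounted at the origin on the work surface. World frame = base frame: x ahead of the robot, y to its left, z up, the work surface at z = 0. Lengths are in m, angles in rad, forces in N, time in s.
With the tool pointing down it reaches from about 0.35 to 0.775 m from the base axis. Payload 7.3 kg.
Tool frame: the origin (TCP) lies at the centre of the arm's flange, where the gripper is bolted on; the fingertips stand 178 mm ahead of it and the grasp point (between the pads) lies 159 mm ahead of it (tip_extent is the distance from the TCP to the fingertips, in m); z points along the fingers, y is the line along which they close (so a half turn about z gives the same grasp; the last joint's range is limited). The gripper opens to 92 mm and grips with 3 to 60 N. Pads are 19 mm wide; open, the fingers measure 130 mm over their backs; the gripper's body (75 mm by 190 mm) begins 47 mm behind the grasp point.
Start: joints at [-1.324, 0.342, 1.524, -0, 1.275, -0.146], TCP at [0.201, -0.485, 0.405] pointing down, gripper open.
Joint ranges: [-2.53, 2.53], [-0.77, 2.02], [0.04, 2.7], [-1, 4.14], [0.28, 2.66], [-3.11, 3.11]. Speed limits (rad/s): [2.57, 2.57, 3.14, 3.14, 3.14, 3.14].

INTERFACE

Orientations are given as [roll, pitch, yaw] about the fixed x, y, z axes, in that order (R = Rz(yaw) Ry(pitch) Rx(roll)).
In Python, from cell import * gives the robot as it stands.
- The arm moves only by the tool arm_command, never from a script. Its arguments are lists of equal length, an entry for each row: "xyz": the shift along the world's x, y, z in mm, a list of three; "spin": the turn about the world's z in degrees. In form: {"xyz": [[tx, ty, tz], ...], "spin": [spin, ...]}. A call has 1 to 20 rows; each row shifts and turns the commanded pose from where the row before left it; what a row does not reach is not made up. A row lasts 1/10 s, in which the tool goes at most 50 mm and 8.59 degrees, less where a joint would pass 70% of its speed; a pose out of reach is approached as far as the arm can. A call with a gripper value outside its range is refused whole. "jaw" is the opening, from -1 (shut) to 1 (fully open), set as the call begins (left out, the last holds). The fingers move at their own pace and stop on an object; "squeeze" is the grip in N (left out, the last holds). Time passes only in rows, so rows that do not move let the fingers close. It gives the time, the measured TCP pose, the force, the opening and the grip force at its end, in the units of the state.
- observe(): the state, without advancing time (a new reading comes with each control period).
- read_camera(name): name is "scene" or "top" or "wrist"; returns a dict with "img" (384x512x3 uint8, red, green, blue), "depth" (384x512 float32, m along the optical axis (not along the pixel's ray), 0 where there is no reading), "fx", "fy", "cx", "cy" (pixels), "dist_coeffs" ([k1, k2, p1, p2, k3] as OpenCV has them; the pictures are not rectified), "world_from_camera" (4x4, takes a point from camera to world coordinates). Camera axes: x right, y up, looking along -z (the intrinsics and any distortion apply to the point x, -y, -z); pixel columns grow to the right and rows downward; lengths in m; the calibration is good to about 2 mm. A picture is of the moment at which its call begins.
- hand_in(): hands the job in; it is judged then, once.
The state is a dict: "time": time; "qpos": joint angles; "qvel": joint speeds; "joint_efforts": joint torques, N m; "tool_pos": TCP position; "tool_rot": TCP orientation; "contact_force": force on the tool from outside, world axes, zero at the start; "torque": the same for the moment, N m; "opening": finger opening in m; "grip_force": force on a finger pad.
Only numpy, scipy, OpenCV 4.12 (cv2) and the standard library are available. Lean on these libraries where they do the work, as an engineer would, in place of code of your own. Each camera call takes 0.05 s, during which the arm holds its last target. There are 200 camera calls.

## Working session

There is one attempt and no reset: what is moved stays moved. The work goes in short steps, Python scripts to look and compute and a tool call to move; the robot and the scene stay as the last step left them, time stands still between calls to the robot, and variables do not carry over. Pictures are saved under pics/ and viewed, at most 10 in all, crops included, and the job is handed in when it is done.

Besides the shell and the picture viewer there is one more tool, called after "Call:" as name(argument=value, ...), one argument or row to a line, values as JSON. arm_command: Moves the arm, as the interface text tells. Its arguments: {"type":"object","properties":{"xyz":{"type":"array","items":{"type":"array","items":{"type":"number"}}},"spin":{"type":"array","items":{"type":"number"}},"jaw":{"type":"number"},"squeeze":{"type":"number"}},"required":["xyz","spin"]}

```bash
mkdir -p pics; ls; cat > h.py <<'E'
from cell import *
import numpy as np, cv2
def cloud(c):
    h,w=c["depth"].shape
    u,v=np.meshgrid(np.arange(w),np.arange(h))
    K=np.array([[c["fx"],0,c["cx"]],[0,c["fy"],c["cy"]],[0,0,1.]])
    p=np.stack([u,v],-1).reshape(-1,1,2).astype(np.float64)
    n=cv2.undistortPoints(p,K,np.array(c["dist_coeffs"],float)).reshape(h,w,2)
    d=c["depth"]
    P=np.stack([n[...,0]*d,-n[...,1]*d,-d,np.ones_like(d)],-1)
    W=P@np.array(c["world_from_camera"]).T
    W=W[...,:3].copy(); W[d<=0]=np.nan
    return W
E
python3 - <<'E'
from h import *
for n in("scene","top"):
    c=read_camera(n); np.savez(f"{n}0.npz",**c)
    cv2.imwrite(f"pics/{n}0.png",cv2.resize(c["img"][...,::-1],(800,600),interpolation=cv2.INTER_CUBIC))
    T=np.array(c["world_from_camera"]);print(n,T[:3,3].round(3),(-T[:3,2]).round(2),c["fx"],c["dist_coeffs"],(c["depth"]>0).mean())
print(observe())
E
```

```text
pics
scene [1.225 0.579 1.116] [-0.53 -0.4  -0.75] 353.6578499015891 [-0.04876055  0.          0.          0.          0.        ] 0.9957377115885416
top [0.381 0.056 1.443] [ 0.1   0.01 -0.99] 401.1027745064764 [-0.10214227  0.          0.          0.          0.        ] 0.9958648681640625
{'time': 0.1, 'qpos': array([-1.32399094e+00,  3.42688831e-01,  1.52489061e+00,  1.05646925e-06,
        1.27537341e+00, -1.45997605e-01]), 'qvel': array([-0.00196903, -0.00110825, -0.00441137,  0.00143321,  0.00046319,
        0.00036242]), 'joint_efforts': array([ 1.35800747e-03, -4.32005131e+01, -2.44694227e+01,  7.19212834e-02,
        5.25828637e-02, -5.97526491e-05]), 'tool_pos': array([ 0.20095613, -0.48490788,  0.40410649]), 'tool_rot': array([-3.14024708e+00, -1.98879339e-04,  3.92802551e-01]), 'contact_force': array([-0.21655842,  0.17391644,  0.00989841]), 'torque': array([-0.02175698, -0.06076074, -0.03450198]), 'grip_force': 0.0, 'opening': 0.09181101730934355}
```

View pics/top0.png

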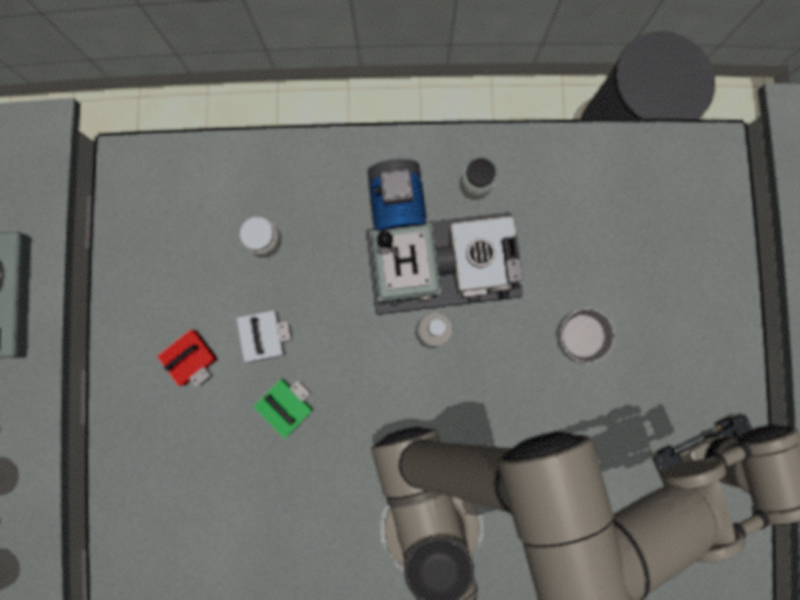

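View pics/scene0.png

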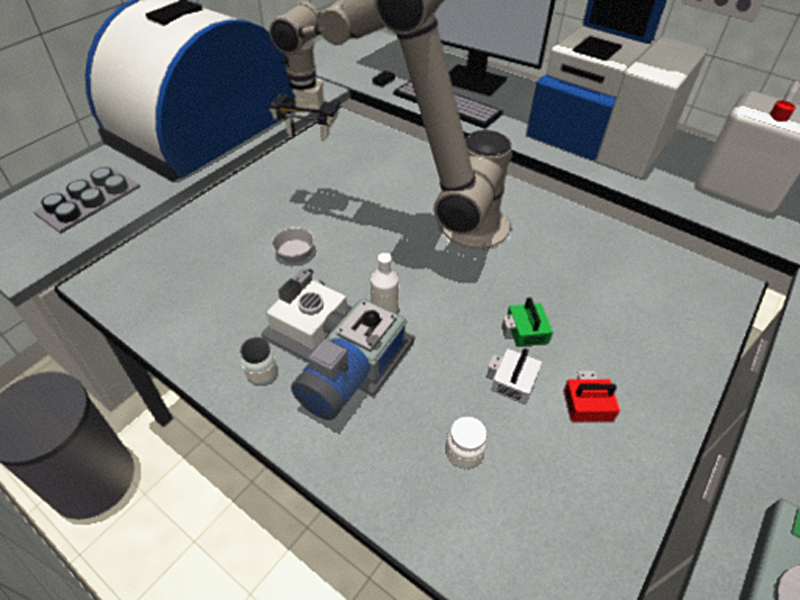

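Top view (800×600): the three hood-shaped things are red (187,357), white/metal (262,336) and green (284,407). Only the white one fits, since green and red are excluded. The mill is at (445,262), with the knob at (385,240) in the left slot, forward end. The bottle is at (435,330), pan (585,335), tub (260,236) and jar (478,177).

```bash
cat > m.py <<'E'
from h import *
def rect(m,W,name):
    P=W[m][:,:2]; r=cv2.minAreaRect((P*1000).astype(np.float32))
    print(name,m.sum(),np.round(r[0],1),np.round(r[1],1),round(r[2],1),"z",np.nanmedian(W[m][:,2]).round(4))
def big(m):
    n,l,s,c=cv2.connectedComponentsWithStats(m.astype(np.uint8)); 
    return l==1+np.argmax(s[1:,4])
E
python3 - <<'E'
from m import *
c=dict(np.load("top0.npz")); W=cloud(c); I=c["img"].astype(int); z=W[...,2]
v,u=np.mgrid[:384,:512]
def box(a,b,cc,d): return (u>a*.64)&(u<b*.64)&(v>cc*.64)&(v<d*.64)
hs=cv2.cvtColor(c["img"],cv2.COLOR_RGB2HSV)
mill=box(360,535,200,320)
print("bench z",np.nanmedian(z[box(100,200,150,300)]))
rect(big(mill&(abs(z-.09)<.012)&(I.min(-1)>140)),W,"deck")
rect(big(mill&(abs(z-.124)<.01)&(u<445*.64)),W,"gate")
hb=box(225,300,300,370)
rect(big(hb&(abs(z-.048)<.01)&(I.min(-1)>120)),W,"hoodtop+bracket")
rect(big(hb&(z>.06)),W,"handle")
rect(big(hb&(z>.07)&(I.max(-1)<90)),W,"handle dark")
k=big(mill&(z>.18)&(I.max(-1)<90)); print("knob",np.nanmean(W[k],0),np.nanmax(W[k],0),k.sum())
for n,b,z0 in(("bottle",(410,460,305,350),.02),("pan",(550,620,300,370),.02),("tub",(230,290,205,265),.07),("jar",(450,505,150,205),.09)):
    m=big(box(*b)&(z>z0)); rect(m,W,n)
# scene camera handle/knob
c=dict(np.load("scene0.npz")); W=cloud(c); I=c["img"].astype(int); z=W[...,2]
hb=box(485,550,335,405)
rect(big(hb&(z>.07)&(I.max(-1)<90)),W,"handle scene")
rect(big(hb&(abs(z-.048)<.006)&(I.min(-1)>100)),W,"hoodtop scene")
k=big(box(350,400,295,340)&(z>.18)); print("knob s",np.nanmean(W[k],0),np.nanmax(W[k],0))
rect(big(box(255,350,270,350)&(abs(z-.09)<.006)&(I.min(-1)>120)),W,"deck s")
rect(big(box(335,410,300,360)&(abs(z-.124)<.006)),W,"gate s")
c=dict(np.load("top0.npz"))["img"]
cv2.imwrite("pics/crop.png",np.hstack([cv2.resize(c[180:290,90:210,::-1],(400,367),interpolation=3),cv2.resize(c[120:215,220:350,::-1],(400,367),interpolation=3)]))
E
```

```text
bench z 0.0009754304693649907
deck 1082 [ 613.6 -130.9] [148.2 137.1] 5.7 z 0.0901
gate 943 [593.5  49.1] [138.9 113.5] 12.2 z 0.1235
hoodtop+bracket 657 [444.  367.4] [101.1 109.4] 9.6 z 0.0485
handle 112 [442.2 377.3] [82.1 15.9] 10.2 z 0.0852
handle dark 72 [441.8 376.8] [74.2 12.4] 8.7 z 0.0856
knob [0.6234374  0.08951557 0.21463999] [0.64325605 0.10435412 0.22257318] 94
bottle 385 [446.5  -9.9] [68.9 69.3] 88.8 z 0.1339
pan 274 [ 429.  -358.1] [119.9 123.8] 83.8 z 0.0355
tub 353 [669.9 377.1] [71.2 70.5] 85.1 z 0.0856
jar 283 [ 792.5 -125.3] [64.8 63.4] 67.7 z 0.1001
handle scene 69 [444.1 381.1] [82.7 12.5] 11.1 z 0.0871
hoodtop scene 525 [443.6 368.3] [103.8 110.5] 10.0 z 0.0494
knob s [0.62877417 0.09389915 0.21353997] [0.6430098  0.10774206 0.22369414]
deck s 695 [ 610.5 -127. ] [158.4 139.5] 3.8 z 0.0913
gate s 531 [592.3  48.2] [118.1 100.5] 7.8 z 0.1253
```

View pics/crop.png

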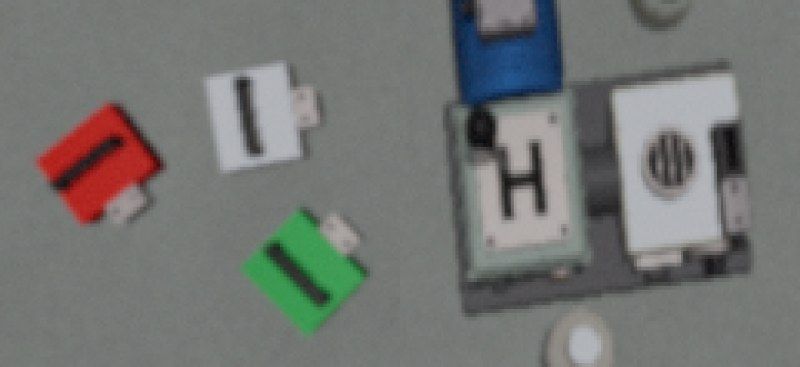

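The crop shows the white hood at (253,115) with its bracket to the right (yaw about +10°); the red and green ones are look-alikes. The mill's yaw is about +6°. I'll look at the mill from above with the wrist camera on the way.

Call:
arm_command(
  xyz=[
    [0, 0, 15],
    [10, 10, 15],
    [25, 30, 15],
    [27, 30, 15],
    [27, 30, 15],
    [27, 30, 15],
    [27, 30, 10],
    [27, 30, 0],
    [27, 30, 0],
    [27, 30, 0],
    [27, 30, 0],
    [27, 30, 0],
    [27, 30, 0],
    [17, 20, 0],
    [5, 5, 0],
    [0, 0, 0],
    [0, 0, 0],
  ],
  spin=[0, 0, -1, -2, -2, -2, -2, -2, -2, -2, -1, 0, 0, 0, 0, 0, 0],
  jaw=1,
)

```text
time: 1.8
tool_pos: [0.5275, -0.1207, 0.5045]
tool_rot: [3.141, 0.001, 0.113]
contact_force: [-0.5, -0.4, 0.5]
opening: 0.092
grip_force: 0.0
```

```bash
python3 - <<'E'
from h import *
c=read_camera("wrist"); np.savez("w1.npz",**c); s=observe(); print(s["tool_pos"],s["tool_rot"])
cv2.imwrite("pics/w1.png",c["img"][...,::-1])
W=cloud(c);print(np.array(c["world_from_camera"]).round(3))
E
```

```text
[ 0.5273776  -0.12100065  0.50469933] [3.14125952e+00 5.56088537e-04 1.12197359e-01]
[[ 0.113  0.957  0.266  0.599]
 [-0.994  0.108  0.031 -0.113]
 [ 0.001 -0.268  0.963  0.485]
 [ 0.     0.     0.     1.   ]]
```

View pics/w1.png

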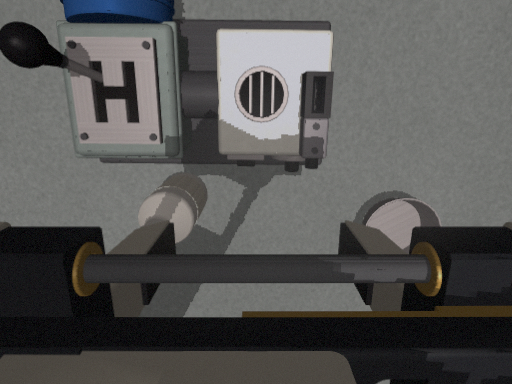

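The wrist view shows the deck around (275,92), the throat at (262,94), the black switch head with its slot at (318,93), the gate at (115,92) and the knob at (28,45). Next I measure these.

```bash
python3 - <<'E'
from m import *
c=dict(np.load("w1.npz")); W=cloud(c); I=c["img"].astype(int); z=W[...,2]
v,u=np.mgrid[:384,:512]
def box(a,b,cc,d): return (u>a)&(u<b)&(v>cc)&(v<d)
rect(big(box(190,345,15,170)&(abs(z-.09)<.006)&(u<303)),W,"deck left part")
m=big(box(190,345,15,170)&(abs(z-.09)<.006)); rect(m,W,"deck")
rect(big(box(295,340,60,130)&(abs(z-.124)<.006)),W,"head")
rect(big(box(295,340,60,130)&(abs(z-.124)<.010)&(I.max(-1)>50)),W,"head top lit")
rect(big(box(225,300,55,130)&(z>.10)),W,"throat")
g=box(50,180,20,165)&(abs(z-.124)<.004); rect(big(g&(I.min(-1)>110)),W,"plate")
# rays onto planes
K=np.array([[c["fx"],0,c["cx"]],[0,c["fy"],c["cy"]],[0,0,1.]]);T=c["world_from_camera"]
def ray(p,h):
    n=cv2.undistortPoints(np.array(p,float).reshape(-1,1,2),K,c["dist_coeffs"]).reshape(-1,2)
    d=np.c_[n[:,0],-n[:,1],-np.ones(len(n))]@T[:3,:3].T
    return T[:3,3]+d*((h-T[2,3])/d[:,2])[:,None]
# slot in head: dark
h=box(300,334,68,122); gray=I.mean(-1)
print(gray[70:122:3,302:336].astype(int))
sl=h&(gray<18); n,l,s,cc=cv2.connectedComponentsWithStats(sl.astype(np.uint8)); print(s[1:],cc[1:].round(1))
# gate screws
for p in[(72,45),(147,45),(84,137),(154,137)]: pass
print("screws",ray([(72,45),(147,45),(84,137),(154,137)],.124).round(4))
k=big(box(0,62,20,70)&(z>.17)); print("knob",k.sum(),np.nanmean(W[k],0),np.nanmax(W[k],0),np.nanmin(W[k],0))
P=W[k];A=np.c_[2*P,np.ones(len(P))];x=np.linalg.lstsq(A,(P**2).sum(1),rcond=None)[0];print("sphere",x[:3],np.sqrt(x[3]+x[:3]@x[:3]))
E
```

```text
deck left part 9126 [ 605.2 -100.8] [156.7 142.4] 6.5 z 0.0901
deck 10326 [ 609.6 -115.3] [157.9 170. ] 3.3 z 0.0901
head 1380 [ 610.6 -181.3] [63.6 30.7] 6.1 z 0.1236
head top lit 1110 [ 610.6 -181.4] [64.1 30.5] 5.8 z 0.1238
throat 2382 [ 611.3 -116.9] [62.5 63.1] 31.3 z 0.1087
plate 6166 [594.3  47.2] [113.6  94.4] 5.7 z 0.1242
[[197 196 199 199 186 182 180 181 180 181 182 180 178 180 185 187 188 190
  192 195 195 197 196 197 198 197 192 177 158 107 112 116 116 120]
 [146 106  55  31  46  66  72  71  68  69  68  71  67  67  66  69  65  63
   65  65  64  62  64  66  65  63  63  61  64  63  65  73 112 115]
 [ 61  29  30  31  51  69  69  69  70  70  70  60  44  42  44  46  46  40
   44  47  40  43  47  45  54  62  67  65  66  65  61  85 114 115]
 [ 57  32  30  29  58  69  68  69  70  70  70  51  36  34  37  36  34  31
   31  32  31  35  36  34  61  67  66  64  65  65  62  98 112 110]
 [ 50  30  36  30  65  72  72  70  69  69  68  43  39  43  38  40  29  36
   36  29  28  29  35  40  63  65  64  63  64  63  61 110 115 117]
 [ 49  33  35  34  71  71  71  70  73  72  68  44  38  57  44 
[... 1359 characters left out ...]
59  72  71  70  70  69  72  73  72  69  70  72  68  67  69  70
   66  69  68  66  68  67  66  65  67  64  81 110 112 117 118 119]
 [ 56  51  73  87  94  90  93  93  94  90  91  90  92  89  88  88  86  90
   90  87  88  88  88  90  90  71  78 101 109 113 112 114 120 118]
 [ 54  65  96  82 140 148 146 146 148 146 145 143 144 142 141 141 140 143
  141 139 140 137 135 137 138 114  94 117 120 118 116 116 119 122]]
[] []
screws [[0.6381 0.092  0.124 ]
 [0.6471 0.0114 0.124 ]
 [0.5401 0.0826 0.124 ]
 [0.5492 0.0014 0.124 ]]
knob 2065 [0.62361601 0.0799704  0.20910826] [0.64238918 0.09983328 0.22241023] [0.60703201 0.0685838  0.17056296]
sphere [0.62492345 0.09004962 0.19749958] 0.022048204280826017
```

Call:
arm_command(
  xyz=[
    [-3, 15, 0],
    [-8, 30, 0],
    [-9, 40, 0],
    [-10, 40, 0],
    [-10, 40, 0],
    [-10, 40, 0],
    [-10, 40, 0],
    [-10, 40, 0],
    [-10, 40, 0],
    [-10, 40, 0],
    [-10, 40, 0],
    [-10, 40, 0],
    [-10, 40, 0],
    [-7, 30, 0],
    [-5, 20, 0],
    [0, 5, 0],
    [0, 0, 0],
    [0, 0, 0],
  ],
  spin=[0, 0, 0, 0, 0.5, 0.5, 0.5, 0.5, 0.5, 0.5, 0.5, 0, 0, 0, 0, 0, 0, 0],
)

```text
time: 3.65
tool_pos: [0.3962, 0.419, 0.5049]
tool_rot: [3.141, -0.0, 0.174]
contact_force: [1.3, -1.5, 0.2]
opening: 0.0918
grip_force: 0.0
```

```bash
python3 - <<'E'
from m import *
c=read_camera("wrist"); np.savez("w2.npz",**c); s=observe(); print(s["tool_pos"],s["tool_rot"])
cv2.imwrite("pics/w2.png",c["img"][...,::-1])
W=cloud(c);I=c["img"].astype(int);z=W[...,2]
v,u=np.mgrid[:384,:512]; R=(v<215)&(abs(W[...,1]-.37)<.1)&(abs(W[...,0]-.45)<.085)
rect(big(R&(z>.075)&(z<.1)),W,"handle"); rect(big(R&(abs(z-.048)<.008)),W,"top")
m=R&(z>.075)&(z<.1); 
rect(big(R&(abs(z-.048)<.008)&(I.min(-1)>100)),W,"top bright")
# slot in earlier view
c=dict(np.load("w1.npz")); g=c["img"].astype(int).mean(-1)
K=np.array([[c["fx"],0,c["cx"]],[0,c["fy"],c["cy"]],[0,0,1.]]);T=c["world_from_camera"]
m=np.zeros(g.shape,np.uint8); m[74:117,308:332]=(g[74:117,308:332]<55); m=cv2.morphologyEx(m,cv2.MORPH_CLOSE,np.ones((5,5)))
m=big(m>0); p=np.argwhere(m)[:,::-1].astype(float)
n=cv2.undistortPoints(p.reshape(-1,1,2),K,c["dist_coeffs"]).reshape(-1,2)
d=np.c_[n[:,0],-n[:,1],-np.ones(len(n))]@T[:3,:3].T
q=T[:3,3]+d*((.124-T[2,3])/d[:,2])[:,None]
r=cv2.minAreaRect((q[:,:2]*1000).astype(np.float32)); print("slot",r,q.mean(0))
E
```

```text
[0.39633426 0.41883843 0.50499185] [ 3.14122491e+00 -2.13440947e-04  1.73113616e-01]
handle 723 [442.6 377.8] [83.  14.2] 9.8 z 0.0856
top 4185 [445.  365.4] [ 99.5 109. ] 10.0 z 0.048
top bright 4115 [445.  365.4] [ 99.5 109. ] 10.0 z 0.048
slot ((617.2112426757812, -180.77456665039062), (39.77022933959961, 14.3976469039917), 5.37833309173584) [ 0.61805796 -0.18077687  0.124     ]
```

View pics/w2.png

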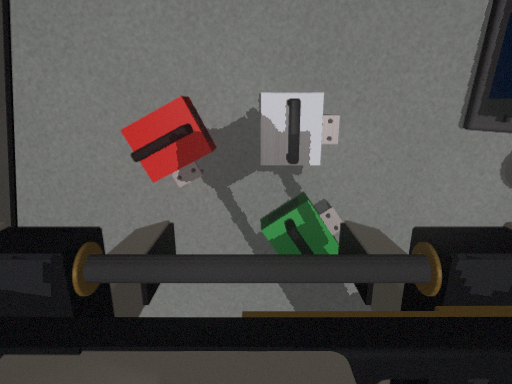

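The wrist view shows the white hood at (292,128), handle at (293,131) and bracket at (330,130). The metric fits match the given sizes (83×14 handle, slot 40×14 with chamfer), so I go down to grasp.

Call:
arm_command(
  xyz=[
    [8, -7, -5],
    [10, -9, -20],
    [10, -9, -30],
    [10, -9, -35],
    [8, -7, -35],
    [0, 0, -35],
    [0, 0, -35],
    [0, 0, -30],
    [0, 0, -20],
    [0, 0, -12],
    [0, 0, -9],
    [0, 0, 0],
    [0, 0, 0],
    [0, 0, 0],
  ],
  spin=[0, 0, 0, 0, 0, 0, 0, 0, 0, 0, 0, 0, 0, 0],
)

```text
time: 5.1
tool_pos: [0.4423, 0.3791, 0.2399]
tool_rot: [-3.141, -0.002, 0.175]
contact_force: [-0.1, -0.3, -0.4]
opening: 0.0919
grip_force: 0.0
```

Call:
arm_command(
  xyz=[
    [0, 0, 0],
    [0, 0, 0],
    [0, 0, 0],
    [0, 0, 0],
    [0, 0, 0],
    [0, 0, 0],
    [0, 0, 0],
    [0, 0, 0],
    [0, 0, 0],
    [0, 0, 0],
    [0, 0, 0],
    [0, 0, 0],
  ],
  spin=[0, 0, 0, 0, 0, 0, 0, 0, 0, 0, 0, 0],
  jaw=-1,
  squeeze=40,
)

```text
time: 6.3
tool_pos: [0.442, 0.3788, 0.2386]
tool_rot: [3.141, 0.0, 0.175]
contact_force: [1.5, -2.2, 0.1]
opening: 0.0136
grip_force: 40.0
```

Call:
arm_command(
  xyz=[
    [0, 0, 5],
    [0, 0, 10],
    [0, 0, 15],
    [0, 0, 25],
    [0, 0, 30],
    [0, 0, 30],
    [0, 0, 30],
    [0, 0, 30],
    [0, 0, 30],
    [0, 0, 25],
    [0, 0, 15],
    [0, 0, 10],
    [0, 0, 5],
    [0, 0, 0],
    [0, 0, 0],
  ],
  spin=[0, 0, 0, 0, 0, 0, 0, 0, 0, 0, 0, 0, 0, 0, 0],
)

```text
time: 7.8
tool_pos: [0.4419, 0.379, 0.4978]
tool_rot: [3.141, 0.002, 0.175]
contact_force: [0.1, 0.4, -4.2]
opening: 0.0132
grip_force: 40.0
```

Call:
arm_command(
  xyz=[
    [2, -5, 0],
    [5, -15, 0],
    [8, -25, 0],
    [11, -32, 0],
    [11, -32, 0],
    [11, -32, 0],
    [11, -32, 0],
    [11, -32, 0],
    [11, -32, 0],
    [11, -32, 0],
    [11, -32, 0],
    [11, -32, 0],
    [11, -32, 0],
    [11, -32, 0],
    [11, -32, 0],
    [9, -28, 0],
    [6, -20, 0],
    [5, -12, 0],
    [2, -7, 0],
    [0, 0, 0],
  ],
  spin=[0, 0, 0, -0.5, -0.5, -0.5, -0.5, -0.5, -0.5, -0.5, -0.5, -0.1, 0, 0, 0, 0, 0, 0, 0, 0],
)

```text
time: 9.8
tool_pos: [0.611, -0.1174, 0.4985]
tool_rot: [-3.141, 0.0, 0.103]
contact_force: [-0.0, 0.4, -4.2]
opening: 0.0138
grip_force: 40.0
```

```bash
python3 - <<'E'
from m import *
for i in range(2):
    c=read_camera("wrist")
    s=observe(); print(s["tool_pos"],s["tool_rot"],s["contact_force"],s["opening"])
np.savez("w3.npz",**c)
t=read_camera("scene");np.savez("s3.npz",**t)
a=cv2.resize(c["img"],(400,300),interpolation=cv2.INTER_AREA);b=t["img"][60:300,120:440]
cv2.imwrite("pics/w3.png",np.hstack([a,cv2.resize(b,(400,300))])[...,::-1])
E
```

```text
[ 0.6109284  -0.11654843  0.49866916] [-3.14110903e+00  2.91698509e-04  1.03525252e-01] [ 0.21616486  0.60614293 -5.00906998] 0.013508949411675896
[ 0.6108642  -0.1160902   0.49882118] [-3.14111279e+00  1.24767842e-04  1.04096435e-01] [-0.53890763 -0.02174694 -4.35678705] 0.013592934721732022
```

View pics/w3.png

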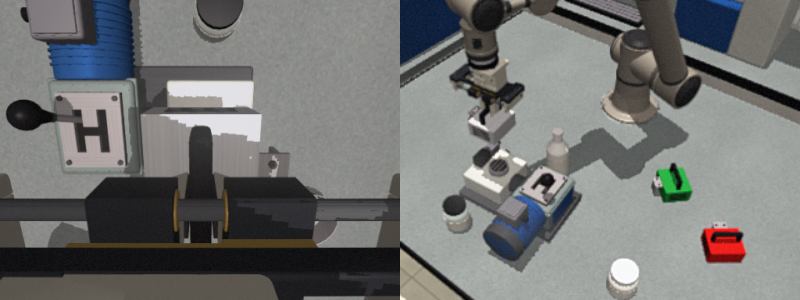

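The left half (wrist view) shows the hood held level, with its top around (200,130) and the bracket at (273,163). The right half (scene) shows it hanging over the mill with everything else undisturbed. Now I measure how the hood sits in the grip.

```bash
python3 - <<'E'
from m import *
c=dict(np.load("w3.npz")); W=cloud(c); z=W[...,2]
v,u=np.mgrid[:384,:512]
top=big((v<230)&(abs(z-.308)<.006)); print("z",np.nanpercentile(z[top],[5,50,95]).round(4))
th=.1035; tcp=np.array([.611,-.1168])
P=W[...,:2]-tcp; X=P[...,0]*np.cos(th)+P[...,1]*np.sin(th); Y=-P[...,0]*np.sin(th)+P[...,1]*np.cos(th)
print("hood-frame extents of top (mm)", "x",np.percentile(X[top]*1e3,[0,1,50,99,100]).round(1),"y",np.percentile(Y[top]*1e3,[0,1,99,100]).round(1))
# left edge slope: min over rows; front edge
rows=[r for r in range(384) if top[r].sum()>20]
e=np.array([(X[r][top[r]][Y[r][top[r]].argmax()],Y[r][top[r]].max()) for r in rows]); e=e[np.abs(e[:,1]-.043)<.006]
print("left edge",len(e),np.median(e[:,1])*1e3,np.degrees(np.polyfit(e[:,0],e[:,1],1)[0]))
cols=[k for k in range(512) if top[:,k].sum()>5]
f=np.array([(Y[:,k][top[:,k]].mean(),X[:,k][top[:,k]].max()) for k in cols]); f=f[np.abs(f[:,1]-.05)<.006]
print("front edge",len(f),np.median(f[:,1])*1e3,np.degrees(np.polyfit(f[:,0],f[:,1],1)[0]))
b=top&(Y<-.052); print("bracket",b.sum(),"x",np.percentile(X[b]*1e3,[1,99]).round(1),"y min",np.percentile(Y[b]*1e3,1).round(1))
# tilt
A=np.c_[X[top],Y[top],np.ones(top.sum())]; print("tilt x,y slopes",np.linalg.lstsq(A,z[top],rcond=None)[0])
# throat/plate again in this view
pl=big((abs(z-.124)<.004)&(u<185)&(v<230)&(c["img"].min(-1)>100)); rect(pl,W,"plate")
E
```

```text
z [0.3064 0.3083 0.3094]
hood-frame extents of top (mm) x [ 1.4  2.8 26.8 50.  50.2] y [-67.3 -64.9  42.2  43.1]
left edge 82 42.70963876419313 0.03664355825380963
front edge 155 49.99723659598739 0.004737322259597135
bracket 774 x [ 1.9 20.1] y min -67.0
tilt x,y slopes [0.00389318 0.00577922 0.30811011]
plate 5736 [594.2  47.7] [114.3  95.5] 5.9 z 0.1241
```

The grip is centred and the yaw matches (front edge 50.0, left edge 42.7, angle 0.0°). I lower it to just above the slot.

Call:
arm_command(
  xyz=[
    [0, 0, -5],
    [0, 0, -12],
    [0, 0, -20],
    [0, 0, -20],
    [0, 0, -20],
    [0, 0, -20],
    [0, 0, -15],
    [0, 0, -10],
    [0, 0, -6],
    [0, 0, -2],
    [0, 0, 0],
    [0, 0, 0],
    [0, 0, 0],
  ],
  spin=[0, 0, 0, 0, 0, 0, 0, 0, 0, 0, 0, 0, 0],
)

```text
time: 11.25
tool_pos: [0.6111, -0.117, 0.3695]
tool_rot: [3.141, -0.001, 0.103]
contact_force: [-0.3, 0.6, -4.3]
opening: 0.0131
grip_force: 40.0
```

Call:
arm_command(
  xyz=[
    [0, 0, -3],
    [0, 0, -3],
    [0, 0, -3],
    [0, 0, -3],
    [0, 0, -3],
    [0, 0, -2],
    [0, 0, 0],
    [0, 0, 0],
    [0, 0, 0],
  ],
  spin=[0, 0, 0, 0, 0, 0, 0, 0, 0],
)

```text
time: 12.15
tool_pos: [0.611, -0.117, 0.3519]
tool_rot: [3.141, -0.0, 0.103]
contact_force: [-0.4, -0.8, -4.5]
opening: 0.0134
grip_force: 40.0
```

Tongue is 5 mm into the slot with no side force. Continuing down.

Call:
arm_command(
  xyz=[
    [0, 0, -3],
    [0, 0, -3],
    [0, 0, -3],
    [0, 0, -3],
    [0, 0, -3],
    [0, 0, -3],
    [0, 0, -2],
    [0, 0, -1],
    [0, 0, -1],
    [0, 0, 0],
    [0, 0, 0],
    [0, 0, 0],
  ],
  spin=[0, 0, 0, 0, 0, 0, 0, 0, 0, 0, 0, 0],
)

```text
time: 13.35
tool_pos: [0.611, -0.117, 0.3299]
tool_rot: [3.141, -0.0, 0.103]
contact_force: [-0.4, -0.5, -4.3]
opening: 0.0134
grip_force: 40.0
```

Call:
arm_command(
  xyz=[
    [0, 0, -1],
    [0, 0, -1],
    [0, 0, 0],
    [0, 0, 0],
    [0, 0, 0],
  ],
  spin=[0, 0, 0, 0, 0],
)

```text
time: 13.85
tool_pos: [0.611, -0.1173, 0.3284]
tool_rot: [3.141, -0.001, 0.103]
contact_force: [-1.4, -2.5, 2.6]
opening: 0.0135
grip_force: 40.0
```

Seated (contact felt at z 0.3284, as expected). I release and rise.

Call:
arm_command(
  xyz=[
    [0, 0, 0],
    [0, 0, 0],
    [0, 0, 0],
    [0, 0, 0],
    [0, 0, 0],
    [0, 0, 0],
    [0, 0, 0],
    [0, 0, 0],
    [0, 0, 5],
    [0, 0, 10],
    [0, 0, 20],
    [0, 0, 30],
    [0, 0, 30],
    [0, 0, 30],
    [0, 0, 20],
    [0, 0, 10],
    [0, 0, 0],
    [0, 0, 0],
  ],
  spin=[0, 0, 0, 0, 0, 0, 0, 0, 0, 0, 0, 0, 0, 0, 0, 0, 0, 0],
  jaw=1,
)

```text
time: 15.65
tool_pos: [0.6109, -0.117, 0.4818]
tool_rot: [-3.141, 0.001, 0.103]
contact_force: [-0.3, -0.4, -0.4]
opening: 0.0915
grip_force: 0.0
```

```bash
python3 - <<'E'
from m import *
c=read_camera("wrist");t=read_camera("top"); np.savez("w4.npz",**c);np.savez("t4.npz",**t)
s=observe(); print(s["tool_pos"],s["tool_rot"],s["contact_force"])
W=cloud(c);z=W[...,2];v,u=np.mgrid[:384,:512]
top=big((v<220)&(abs(z-.138)<.006)); print(top.sum(),"z",np.nanpercentile(z[top],[5,50,95]).round(4))
k=big((u<200)&(z>.17)&(v<230)&(c["img"].max(-1)<90)); P=W[k]; print("knob",k.sum(),P.mean(0),P.min(0),P.max(0),np.argwhere(k).mean(0))
W=cloud(t);z=W[...,2]
th=.1035
for (m,n) in((big((abs(z-.138)<.006)&(W[...,1]<-.06)&(W[...,1]>-.2)&(t["img"].min(-1)>110)),"hoodtop"),):
    rect(m,W,n)
cv2.imwrite("pics/w4.png",np.hstack([c["img"][:230],cv2.resize(t["img"][120:215,210:350],(288,230))])[...,::-1])
E
```

```text
[ 0.61097598 -0.11701362  0.48118643] [-3.14059251e+00  2.57659530e-03  1.03079117e-01] [-0.52428967  0.25775106 -0.72492677]
6852 z [0.136  0.1381 0.1393]
knob 1778 [0.62647885 0.07855259 0.20776545] [0.60795786 0.06880619 0.17028607] [0.64252315 0.09711119 0.22161118] [149.59392576  23.81664792]
hoodtop 206 [ 592.1 -127.7] [57.8 67.9] 5.0 z 0.1385
```

View pics/w4.png

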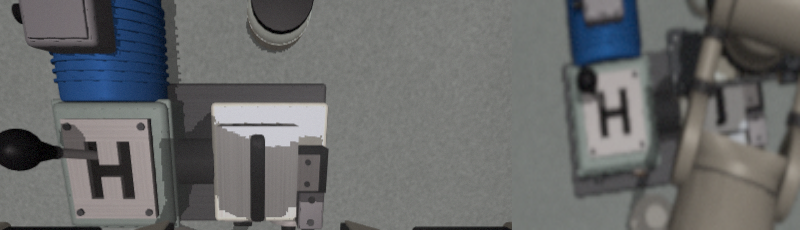

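The hood's top is at 138.1 mm (home: 138) and level. The knob is at (18,148) in the wrist view, still in the left slot, and is consistent with s≈0.21. Next I go over the knob.

Call:
arm_command(
  xyz=[
    [0, 8, 0],
    [2, 20, 0],
    [2, 30, 0],
    [2, 34, 0],
    [2, 34, 0],
    [2, 34, 0],
    [2, 24, 0],
    [2, 14, 0],
    [0, 6, 0],
    [0, 0, -15],
    [0, 0, -25],
    [0, 0, -30],
    [0, 0, -25],
    [0, 0, -15],
    [0, 0, -10],
    [0, 0, 0],
    [0, 0, 0],
  ],
  spin=[0, 0, 0, 0, 0, 0, 0, 0, 0, 0, 0, 0, 0, 0, 0, 0, 0],
)

```text
time: 17.45
tool_pos: [0.6252, 0.0866, 0.3634]
tool_rot: [3.141, -0.001, 0.103]
contact_force: [0.2, -0.7, -0.1]
opening: 0.0918
grip_force: 0.0
```

Call:
arm_command(
  xyz=[
    [0, 0, 0],
    [0, 0, 0],
    [0, 0, 0],
    [0, 0, 0],
    [0, 0, 0],
    [0, 0, 0],
    [0, 0, 0],
    [0, 0, 0],
    [0, 0, 0],
  ],
  spin=[0, 0, 0, 0, 0, 0, 0, 0, 0],
  jaw=-1,
  squeeze=12,
)

```text
time: 18.35
tool_pos: [0.6249, 0.0873, 0.3628]
tool_rot: [-3.141, 0.0, 0.103]
contact_force: [0.2, 2.0, 0.0]
opening: 0.035
grip_force: 12.0
```

Call:
arm_command(
  xyz=[
    [-2, -0.2, 0.4],
    [-4, -0.3, 0.6],
    [-5, -0.4, 0.6],
    [-5, -0.4, 0.6],
    [-5, -0.4, 0.5],
    [-5, -0.4, 0.5],
    [-4, -0.3, 0.4],
    [-3, -0.2, 0.3],
    [-2, -0.2, 0.1],
    [0, 0, 0],
    [0, 0, 0],
    [0, 0, 0],
  ],
  spin=[0, 0, 0, 0, 0, 0, 0, 0, 0, 0, 0, 0],
)

```text
time: 19.55
tool_pos: [0.59, 0.0841, 0.3665]
tool_rot: [3.141, 0.001, 0.103]
contact_force: [0.8, 1.5, -1.8]
opening: 0.0348
grip_force: 12.0
```

```bash
python3 - <<'E'
from m import *
c=read_camera("top");d=read_camera("wrist");e=read_camera("scene"); np.savez("t5.npz",**c);s=observe(); print(s["tool_pos"],s["contact_force"],s["opening"])
W=cloud(e);z=W[...,2];k=(z>.13)&(z<.19)&(abs(W[...,0]-.594)<.08)&(abs(W[...,1]-.06)<.05); print("rod pts",k.sum(), np.nanmedian(W[k],0) if k.any() else "")
a=cv2.resize(c["img"][130:200,225:300],(400,373),interpolation=3);b=cv2.resize(e["img"][160:250,190:290],(400,373),interpolation=3)
cv2.imwrite("pics/t5.png",np.vstack([np.hstack([a,b]),cv2.resize(d["img"][:230],(800,227))[:227]])[...,::-1][:600])
E
```

```text
[0.58998188 0.0841414  0.36650128] [ 0.58011702  1.9877265  -2.05176871] 0.034938322245326524
rod pts 62 [0.63807446 0.07477012 0.14009871]
```

View pics/t5.png

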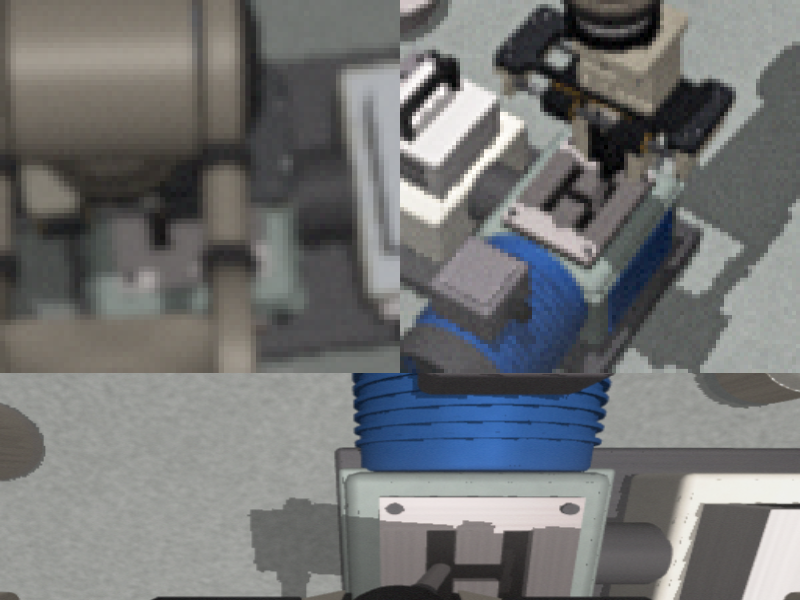

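The gripper holds the knob, and in the wrist crop (bottom) the rod at (435,578) sits at cross-slot level. The TCP matches the predicted neutral. I try the crossing gently.

Call:
arm_command(
  xyz=[
    [0.2, -2, 0.3],
    [0.3, -3, 0.6],
    [0.3, -3, 0.5],
    [0.3, -3, 0.5],
    [0.3, -3, 0.5],
    [0, 0, 0],
    [0, 0, 0],
  ],
  spin=[0, 0, 0, 0, 0, 0, 0],
)

```text
time: 20.4
tool_pos: [0.5914, 0.07, 0.3696]
tool_rot: [3.141, -0.001, 0.103]
contact_force: [0.4, 3.2, 4.9]
opening: 0.0349
grip_force: 12.0
```

Crossing works at ~3 N. Continuing to the right side.

Call:
arm_command(
  xyz=[
    [0.3, -3, 0.2],
    [0.5, -5, 0.3],
    [0.5, -5, 0.2],
    [0.5, -5, 0],
    [0.5, -5, -0.2],
    [0.5, -5, -0.2],
    [0.5, -5, -0.5],
    [0.5, -5, -0.6],
    [0.5, -5, -0.6],
    [0.5, -5, -0.8],
    [0.5, -5, -0.8],
    [0.4, -4, -0.7],
    [0.3, -2.5, -0.5],
    [0, 0, 0],
    [0, 0, 0],
    [0, 0, 0],
  ],
  spin=[0, 0, 0, 0, 0, 0, 0, 0, 0, 0, 0, 0, 0, 0, 0, 0],
)

```text
time: 22.0
tool_pos: [0.5974, 0.0106, 0.3649]
tool_rot: [3.141, 0.0, 0.103]
contact_force: [-1.2, 1.1, 1.1]
opening: 0.0352
grip_force: 12.0
```

Call:
arm_command(
  xyz=[
    [2, 0.2, 0],
    [4, 0.4, -0.1],
    [5, 0.5, -0.3],
    [5, 0.6, -0.5],
    [5, 0.7, -0.7],
    [5, 0.7, -0.8],
    [0, 0, 0],
    [0, 0, 0],
  ],
  spin=[0, 0, 0, 0, 0, 0, 0, 0],
)

```text
time: 22.8
tool_pos: [0.6237, 0.0137, 0.3626]
tool_rot: [3.141, -0.001, 0.103]
contact_force: [0.8, 0.3, 1.3]
opening: 0.0353
grip_force: 12.0
```

Call:
arm_command(
  xyz=[
    [4, 0.5, -0.7],
    [5, 0.7, -1],
    [5, 0.7, -1.2],
    [5, 0.7, -1.3],
    [4, 0.6, -1.2],
    [3, 0.4, -1],
    [1.5, 0.2, -0.4],
    [0, 0, 0],
    [0, 0, 0],
  ],
  spin=[0, 0, 0, 0, 0, 0, 0, 0, 0],
)

```text
time: 23.7
tool_pos: [0.6506, 0.0176, 0.3559]
tool_rot: [3.141, 0.001, 0.103]
contact_force: [-4.1, -0.9, 6.0]
opening: 0.0351
grip_force: 12.0
```

At the forward stop (s≈0.317, −4 N). Release and rise.

Call:
arm_command(
  xyz=[
    [0, 0, 0],
    [0, 0, 0],
    [0, 0, 0],
    [0, 0, 0],
    [0, 0, 0],
    [0, 0, 0],
    [0, 0, 0],
    [0, 0, 8],
    [0, 0, 20],
    [0, 0, 30],
    [0, 0, 30],
    [0, 0, 30],
    [0, 0, 20],
    [-30, 0, 10],
    [-40, 0, 0],
    [-40, 0, 0],
    [-40, 0, 0],
    [-20, 0, 0],
    [0, 0, 0],
    [0, 0, 0],
  ],
  spin=[0, 0, 0, 0, 0, 0, 0, 0, 0, 0, 0, 0, 0, 0, 0, 0, 0, 0, 0, 0],
  jaw=1,
)

```text
time: 25.7
tool_pos: [0.481, 0.0176, 0.5047]
tool_rot: [3.141, -0.002, 0.103]
contact_force: [0.4, -0.6, 0.7]
opening: 0.0918
grip_force: 0.0
```

```bash
python3 - <<'E'
from m import *
c=read_camera("wrist");e=read_camera("scene");s=observe(); print(s["tool_pos"],s["contact_force"],s["qvel"].round(3))
v,u=np.mgrid[:384,:512]
for C in(c,e):
    W=cloud(C);z=W[...,2];x,y=W[...,0],W[...,1]
    k=big((z>.17)&(z<.225)&(abs(x-.65)<.04)&(abs(y-.02)<.05)); P=W[k]; print("knob",k.sum(),((P.min(0)+P.max(0))/2).round(4),P[:,2].max())
    t=big((abs(z-.138)<.006)&(abs(x-.61)<.07)&(abs(y+.12)<.08)); print("hood",t.sum(),np.nanpercentile(z[t],[5,50,95]).round(4)); rect(t,W,"top")
cv2.imwrite("pics/f.png",np.hstack([cv2.resize(c["img"],(400,300)),cv2.resize(e["img"],(400,300))])[...,::-1])
E
```

```text
[0.48176724 0.01749671 0.50388756] [ 0.14624433 -0.48245165 -0.07996372] [-0.001  0.014  0.001 -0.    -0.001  0.002]
knob 339 [0.6369 0.0173 0.1895] 0.20882676661519045
hood 7548 [0.1361 0.1383 0.1397]
top 7548 [ 612.7 -129.9] [ 99.7 111.4] 6.0 z 0.1383
knob 95 [0.6504 0.0204 0.1963] 0.22256269153463415
hood 434 [0.1349 0.1392 0.1428]
top 434 [ 610.5 -128.2] [102.9 114.5] 6.7 z 0.1392
```

View pics/f.png

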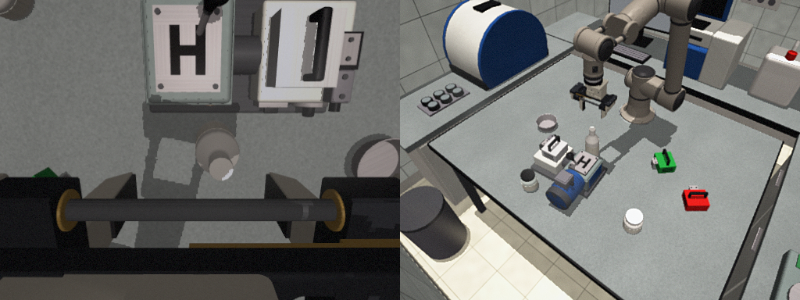

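The hood is closed (top 138.3 mm, yaw 6°). The lever is forward in the right slot at (205,20), with the knob at (0.650, 0.020). The other objects are untouched and the robot is clear, so I hand in.

```bash
python3 -c "
from cell import *
print(hand_in())"
```

```text
the job is handed in; nothing more can be done
None
```

I handed the job in at about 26 s with the hood closed, the lever fully forward in the right-hand slot, the robot touching nothing and the other objects undisturbed; `hand_in()` returned no verdict.

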